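# Load the banding station and hold its sprung lever on the third click

## Task

Load the banding station for the next pack: thread the wide steel collar over its upright post, fully home on the seat, and then the narrow collar on top of it, also fully home. With both collars in place, press the sprung lever on the station's other side down past its first and second clicks to the third and last, so that the fork slides out over the stack, and finish while still holding the lever down there with the fingers (it springs back if let go). Leave the other things on the bench where they are.

Things in the scene. Friction and masses are not known exactly. Their poses are not given: they have to be found in the camera images.
- wide_mid (a point): centre (half-way up) of the wide collar (all sizes here are in mm): a plain dark steel ring lying flat, outside diameter 56, bore 25, height 26, about 0.4 kg; its z axis is the bore axis. Either face may be up. The two collars lie on the bench, one left and one right of the station; which is where varies
- narrow_mid (a point): centre (half-way up) of the narrow collar: a plain dark steel ring lying flat, outside diameter 42, bore 25, height 26, about 0.19 kg; its z axis is the bore axis
- station: the banding station, bolted to the bench: an aluminium base plate 150 (along its x) x 255 (along its y) x 12, with the collar post near its +y end (left seen from the robot), a grey housing 100 x 85 and 105 high in the middle, whose face stands 70 from the post's axis, and the lever on the housing's -y side. Origin on the bench, 100 from the post's axis along -y; +x points away from the robot, z up; turned by up to 0.25 rad from the world axes
- post_seat (a point): centre of the seat at the foot of the post: a round boss of diameter 36, 6 above the base plate and 18 above the bench, on which the wide collar rests when home (its middle is then 13 above this point; the narrow collar's middle, home on the wide one, is 39 above it)
- post_tip (a point): top centre of the upright steel post, 64 above the seat; diameter 20 up to 50 above the seat, then tapering to 10 at the tip
- lever (a joint): angle of the sprung lever, rad: 0 at rest (raised), growing as it is pressed down. It clicks at 0.23 (first), 0.47 (second) and 0.70 (third); the end stop is at 0.73. A spring returns it to 0 from everywhere; pressing at the paddle takes about 3 to 12 N. Pressed on, a steel fork slides out of the housing towards the post, just above the stack
- lever_hinge (a point): the lever's hinge axis, level and along the station's y, in the plane of the lever, 90 above the bench. The lever points from here towards the station's -x (to the robot), the paddle's centre 140 from the axis; it slopes up by 0.40 rad at rest and by 0.40 minus the joint value when pressed (so down by 0.30 on the third click)
- paddle_top (a point): centre of the top face of the black plastic paddle at the lever's end, which is to be pressed down from above (45 along the lever, 50 across, 12 thick). The face is parallel to the lever, 6 above its centre plane, and turns with it; z is its normal. It is about 150 above the bench at rest and about 55 on the third click
- tape_roll: bystander: roll of brown tape lying flat, outside diameter 100, bore 76, height 48; origin under its centre
- carton: bystander: closed brown carton 140 x 100 x 70; origin under its centre
- cutter: bystander: grey box cutter lying flat, about 140 long, 14 high; origin under its handle
- marker: bystander: white marker pen with black cap, 125 long, 17 thick; origin under its middle
- stapler: bystander: desk stapler 150 long, 48 high; origin under its middle
- pen_cup: bystander: grey plastic cup, diameter 76, height 95; origin under its centre
Things that resemble listed ones, but are neither listed nor needed, are in the scene too. Leave any yellow look-alike of the part that bears wide_mid alone. What is shaped like the part that bears narrow_mid but purple is not meant.

How it is judged:
On the way, in this order (a step that is already met when the one before it is completed fails the run):
1. the wide collar is fully home on the post's seat (horizontal distance between wide_mid and post_seat below 0.006 m and z of wide_mid in the frame of post_seat between 0.01 and 0.016 m and (angle between wide_mid's own z axis and vertical below 0.1 rad or angle between wide_mid's own z axis and vertical above 3.04 rad)), for 0.2 s.
2. the narrow collar is fully home on the post, on top of the wide one (all of step 1 and horizontal distance between narrow_mid and post_seat below 0.006 m and z of narrow_mid in the frame of post_seat between 0.036 and 0.042 m and (angle between narrow_mid's own z axis and vertical below 0.1 rad or angle between narrow_mid's own z axis and vertical above 3.04 rad)), for 0.2 s.
3. the lever is pressed to its third click with both collars home (all of step 2 and value of joint lever between 0.64 and 0.76 rad), for 0.2 s.
At the end, for the whole second after the job is handed in: Both collars are home on the post (wide one on the seat, narrow one on it, each within 3 mm of its height and 6 mm of the post's axis, flat), and the fingers hold the paddle down (more than 2 N) with the lever still on its third click (0.70 rad, within 0.06) through the last second (all of step 3 and contact force between the fingers and lever above 2 N and velocity of joint lever between -0.1 and 0.1 rad/s); the arm keeps its last pose, push and grip.
It fails at once if the lever is pressed to its first click before both collars are home on the post (value of joint lever above 0.22 rad and not (horizontal distance between each of wide_mid, narrow_mid and post_seat below 0.006 m and z of wide_mid in the frame of post_seat between 0.01 and 0.016 m and (angle between wide_mid's own z axis and vertical below 0.1 rad or angle between wide_mid's own z axis and vertical above 3.04 rad) and z of narrow_mid in the frame of post_seat between 0.036 and 0.042 m and (angle between narrow_mid's own z axis and vertical below 0.1 rad or angle between narrow_mid's own z axis and vertical above 3.04 rad))).
It fails at once if a bystander is moved by more than 30 mm (distance of any of tape_roll, carton, cutter, marker, stapler, pen_cup from where it was at the start of the episode above 0.03 m).
It also fails if it takes over 72 s, if anything falls off the work surface, if the arm or the gripper's body presses on something with over 40 N, if the wrist force passes 120 N, or if a joint passes its speed limit or range.

## Robot

A 7-joint arm with a two-finger parallel gripper is mounted at the origin on the work surface. World frame = base frame: x ahead of the robot, y to its left, z up, the work surface at z = 0. Lengths are in m, angles in rad, forces in N, time in s.
With the tool pointing down it reaches from about 0.35 to 0.9 m from the base axis. Payload 8.1 kg.
Tool frame: the origin (TCP) lies between the finger pads; the fingertips stand 14 mm ahead of it and the grasp point (between the pads) lies 5 mm behind it (env.tcp_to_tips is the distance from the TCP to the fingertips, in m); z points along the fingers, y is the line along which they close (so a half turn about z gives the same grasp; the last joint's range is limited). The gripper opens to 92 mm and grips with 3 to 60 N. Pads are 19 mm wide; open, the fingers measure 130 mm over their backs; the gripper's body (75 mm by 190 mm) begins 47 mm behind the grasp point.
Start: joints at [-1.368, 0.434, 0.025, 1.573, -0.012, 1.134, -0.075], TCP at [0.188, 0.596, 0.241] pointing down, gripper open.
Joint ranges: [-2.62, 2.62], [-0.44, 2.09], [-1.27, 1.32], [0.08, 2.57], [-1.32, 4.46], [0.12, 2], [-2.74, 2.74]. Speed limits (rad/s): [2.22, 2.22, 3.01, 3.01, 3.14, 3.14, 3.14].

## Interface

Orientations are given as a rotation vector (axis times angle).
In Python, from cell import read_state, camera, calibration, workorder, env gives the robot as it stands.
- The arm moves only by the tool servo_tool, never from a script. Its argument "commands" is text: rows parted by semicolons, each of 6 numbers parted by spaces: the shift along the tool's x, y, z normalised to -1 to 1, where 1 is 5 cm, then the turn, a rotation vector about the tool's x, y, z normalised to -1 to 1, where 1 is 30 degrees. In form: dx dy dz wx wy wz; .... A call has 1 to 20 rows; each row shifts and turns the commanded pose from where the row before left it, along the tool's axes as they then stand; what a row does not reach is not made up. A row lasts 1/10 s, in which the tool goes at most 50 mm and 8.59 degrees, less where a joint would pass 70% of its speed; a pose out of reach is approached as far as the arm can. A call with a number of a shift or a turn outside -1 to 1 is refused whole. A call with a gripper value outside its range is refused whole. "claw" is the closure, from 0 (fully open) to 1 (shut), set as the call begins (left out, the last holds). The fingers move at their own pace and stop on an object; "grip_force" is the grip in N (left out, the last holds). Time passes only in rows, so rows that do not move let the fingers close. It gives the time, the measured TCP pose, the force, the opening and the grip force at its end, in the units of the state.
- read_state(): the state, without advancing time (a new reading comes with each control period).
- camera(name): name is "scene" or "side" or "wrist"; returns the picture (400x640x3 uint8, red, green, blue); there is no depth.
- calibration(name): a dict with "fx", "fy", "cx", "cy" (pixels), "k1" (the pictures are not rectified: a ray, as slopes to the right and down, at radius r is drawn at 1 + k1 r^2 times it, then the intrinsics apply), "rvec" (rotation vector, rad) and "tvec" (3), from world to camera coordinates, as OpenCV has them. Camera axes: x right, y down, z forward; pixel columns grow to the right and rows downward; lengths in m; the calibration is good to about 2 mm. A picture is of the moment at which its call begins: read the wrist's pose just before it. calibration takes no time and is no camera call; for the wrist camera it gives the pose at the moment of the call.
- workorder.hand_in(): hands the job in; it is judged then, once.
The state is a dict: "time": time; "q": joint angles; "qvel": joint speeds; "joint_efforts": joint torques, N m; "tool_pos": TCP position; "eef_rot": TCP orientation; "wrist_force": force on the tool from outside, world axes, zero at the start; "wrist_torque": the same for the moment, N m; "grip_width": finger opening in m; "grip_force": force on a finger pad.
Only numpy, scipy, OpenCV 4.12 (cv2) and the standard library are available. Lean on these libraries where they do the work, as an engineer would, in place of code of your own. Each camera call takes 0.05 s, during which the arm holds its last target. There are 200 camera calls.

## Working session

There is one attempt and no reset: what is moved stays moved. The work goes in short steps, Python scripts to look and compute and a tool call to move; the robot and the scene stay as the last step left them, time stands still between calls to the robot, and variables do not carry over. Pictures are saved under pics/ and viewed, at most 10 in all, crops included, and the job is handed in when it is done.

Besides the shell and the picture viewer there is one more tool, called after "Request:" as a command line: name --argument value ..., lists and objects as JSON in quotes. servo_tool: Moves the arm, as the interface text tells. Scaled input: -1 to 1 covers 5 cm each way for a shift and 30 degrees each way for a turn. Its arguments: {"type":"object","properties":{"commands":{"type":"string"},"claw":{"type":"number"},"grip_force":{"type":"number"}},"required":["commands"]}

```bash
mkdir -p pics
cat > h.py <<'E'
import numpy as np, cv2
from cell import read_state, camera, calibration, workorder, env
from scipy.spatial.transform import Rotation as R
def shot(n,f=None):
    c=calibration(n); im=camera(n)[:,:,::-1].copy()
    if f: cv2.imwrite('pics/'+f,im)
    return im,c
def ray(c,u,v):
    x,y=(u-c['cx'])/c['fx'],(v-c['cy'])/c['fy']; a,b=x,y
    for _ in range(20):
        s=1+c['k1']*(a*a+b*b); a,b=x/s,y/s
    M=R.from_rotvec(c['rvec']).as_matrix()
    return -M.T@np.array(c['tvec']), M.T@np.array([a,b,1.])
def onz(c,u,v,z):
    o,d=ray(c,u,v); return o+d*(z-o[2])/d[2]
def proj(c,p):
    q=R.from_rotvec(c['rvec']).as_matrix()@np.array(p)+np.array(c['tvec']); a,b=q[0]/q[2],q[1]/q[2]
    s=1+c['k1']*(a*a+b*b); return np.array([c['fx']*a*s+c['cx'],c['fy']*b*s+c['cy']])
E
python3 - <<'E'
from h import *
a,c=shot('scene','scene.png'); b,d=shot('side','side.png')
for k in (c,d):print(k)
print(read_state())
E
```

```text
{'fx': 460.72257294684437, 'fy': 460.72257294684437, 'cx': 316.4711502746016, 'cy': 198.85158882686412, 'k1': -0.02468901412426597, 'rvec': array([ 1.94005338,  1.79416788, -0.57292283]), 'tvec': array([ 0.01515808, -0.35719268,  1.97163811])}
{'fx': 513.3402299723545, 'fy': 513.3402299723545, 'cx': 318.7254921774232, 'cy': 198.25310337731602, 'k1': -0.0259327277978184, 'rvec': array([ 0.25338245, -2.67598202,  1.47490874]), 'tvec': array([0.49837802, 0.20180337, 1.32622526])}
{'time': 0.1, 'q': array([-1.36757313,  0.43514611,  0.02495738,  1.57401177, -0.01158398,
        1.13400969, -0.07510696]), 'qvel': array([ 0.00020579, -0.00291226, -0.00102885, -0.00288994, -0.00096585,
        0.00072988,  0.00084219]), 'joint_efforts': array([ 3.20410756e-03, -6.69122458e+01,  9.87996832e-01, -3.15143681e+01,
       -6.05329173e-02,  3.75720905e-02,  7.07504796e-05]), 'tool_pos': array([0.18808487, 0.59555907, 0.24002554]), 'eef_rot': array([-4.78588926e-01, -3.10484195e+00,  2.24298790e-03]), 'wrist_force': array([ 0.52998721, -1.20624989,  0.24842955]), 'wrist_torque': array([ 0.02071609, -0.00083024, -0.01470937]), 'grip_force': 0.0, 'grip_width': 0.0918444126268649}
```

View pics/scene.png

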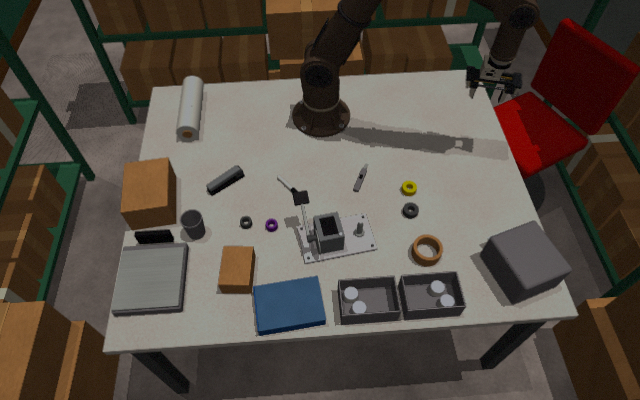

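View pics/side.png

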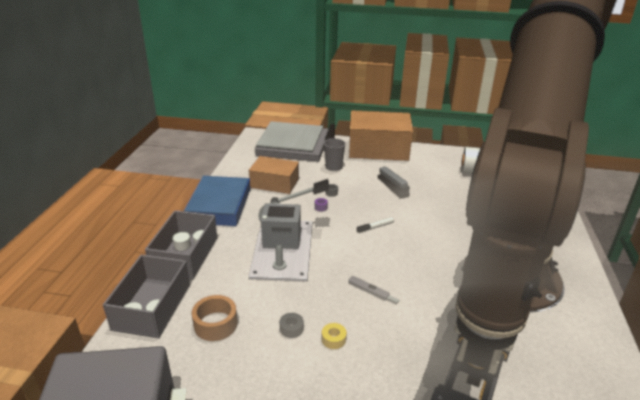

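Scene: the wide-collar candidates are the dark ring at (411,210) and a yellow look-alike at (409,188). The narrow-collar candidates are the dark ring at (246,222) and a purple look-alike at (272,225). I choose the two dark ones. The post is at about (360,228), the paddle at (300,197). In the side view the dark rings are at (291,325) and (332,190), and the post at (279,255).

Run:
```python
from h import *
a=cv2.imread('pics/scene.png');b=cv2.imread('pics/side.png')
c=calibration('scene');d=calibration('side')
cr=lambda im,x,y,w,h,s:cv2.resize(im[y:y+h,x:x+w],None,fx=s,fy=s,interpolation=cv2.INTER_CUBIC)
top=cr(a,225,165,210,110,3.8); bot=cr(b,225,170,210,60,3.8)
cv2.imwrite('pics/crop.png',np.vstack([top[:,:798],bot[:180,:798]]))
for n,u,v,z in [('wide',411,209,.02),('narrow',246,221,.02),('purple',272,224,.02),('yel',409,187,.02),('posttip',360,222,.082),('paddle',300,198,.15)]:
    print(n,onz(c,u,v,z).round(3))
for n,u,v,z in [('wide',291,323,.02),('narrow',332,190,.02),('purple',321,204,.02),('posttip',279,246,.082),('paddle',321,186,.15)]:
    print('side',n,onz(d,u,v,z).round(3))
```

```text
wide [0.52 0.29 0.02]
narrow [ 0.523 -0.307  0.02 ]
purple [ 0.543 -0.215  0.02 ]
yel [0.421 0.301 0.02 ]
posttip [0.598 0.089 0.082]
paddle [ 0.53  -0.109  0.15 ]
side wide [0.517 0.288 0.02 ]
side narrow [ 0.518 -0.296  0.02 ]
side purple [ 0.538 -0.209  0.02 ]
side posttip [0.591 0.097 0.082]
side paddle [ 0.521 -0.1    0.15 ]
```

View pics/crop.png

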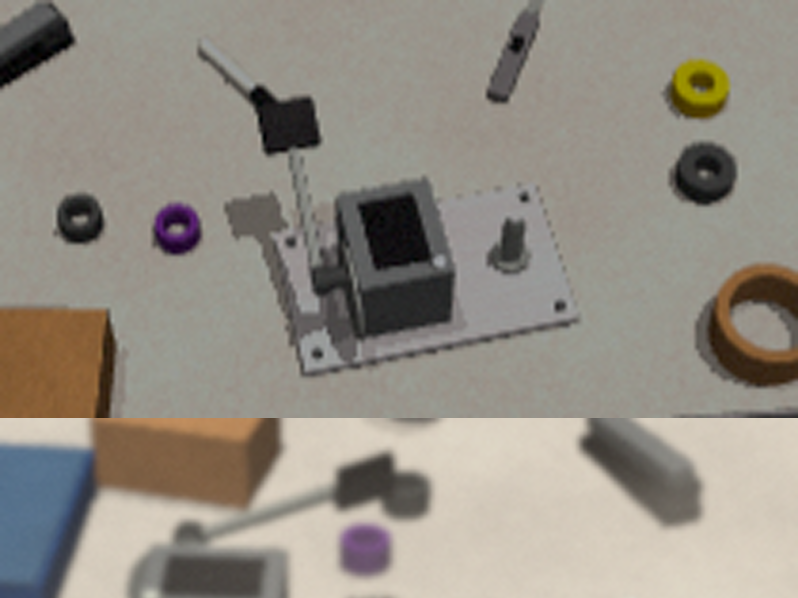

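```bash
cat >> h.py <<'E'
def toolR(az): # tool down, y axis along azimuth az
    y=np.array([np.cos(az),np.sin(az),0]); z=np.array([0,0,-1.]); return np.column_stack([np.cross(y,z),y,z])
def go(p,az):
    "units: current tool-frame shift (in 5cm) and turn (in 30deg) needed"
    s=read_state(); Rt=R.from_rotvec(s['eef_rot']).as_matrix(); e=np.array(p)-s['tool_pos']
    T=toolR(az); print('t',s['time'],'pos',s['tool_pos'].round(4),'now-frame',(Rt.T@e/.05).round(3),'target-frame',(T.T@e/.05).round(3),
     'turn',(R.from_matrix(Rt.T@T).as_rotvec()/np.radians(30)).round(3))
E
python3 - <<'E'
from h import *
c=calibration('scene')
P=lambda x,y,z=.012:onz(c,225+x/3.8,165+y/3.8,z)[:2]
A,B,C=P(303,372),P(578,320),P(535,185)
print(A,B,C,np.linalg.norm(A-B),np.linalg.norm(B-C))
f=lambda v:np.arctan2(v[1],v[0]); print(f(B-A)-np.pi/2,f(B-C))
h=[P(292,242),P(317,353),P(560,306),P(524,197)]
print(h, f(h[1]-h[0]),f(h[2]-h[3]),f(h[2]-h[1])-np.pi/2)
print('post foot',P(509,260,.018))
go([.519,.289,.24],0.08)
E
```

```text
[ 0.70147183 -0.10791057] [0.66911008 0.14367816] [0.5212302  0.12470806] 0.25366152396864944 0.14909166930399798
0.12792708950879272 0.12758368714171783
[array([ 0.56586401, -0.1099261 ]), array([ 0.68356269, -0.09424708]), array([0.65346372, 0.12951109]), array([0.53385947, 0.11245852])] 0.1324335092081021 0.14162052414129622 0.1337130009577996
post foot [0.60499619 0.08857442]
t 0.1 pos [0.1881 0.5956 0.24  ] now-frame [-8.157e+00 -3.854e+00  7.000e-03] target-frame [-6.640e+00  6.107e+00  1.000e-03] turn [-2.000e-03  2.000e-03  2.263e+00]
```

Request:
servo_tool --commands "0 0 0 0 0 0.271;0 0 0 0 0 0.271;0 0 0 0 0 0.271;0 0 0 0 0 0.271;0 0 0 0 0 0.271;0 0 0 0 0 0.271;0 0 0 0 0 0.271;0 0 0 0 0 0.271;-0.579 0.481 0 0 0 0;-0.579 0.481 0 0 0 0;-0.579 0.481 0 0 0 0;-0.579 0.481 0 0 0 0;-0.579 0.481 0 0 0 0;-0.579 0.481 0 0 0 0;-0.579 0.481 0 0 0 0;-0.579 0.481 0 0 0 0;-0.579 0.481 0 0 0 0;-0.579 0.481 0 0 0 0;-0.579 0.481 0 0 0 0;-0.579 0.481 0 0 0 0" --claw 0.2

```text
time: 2.1
tool_pos: [0.52, 0.2877, 0.2405]
eef_rot: [-2.072, -2.361, 0.001]
wrist_force: [0.6, 1.5, -0.5]
grip_width: 0.0736
grip_force: 0.0
```

Run:
```python
from h import *
go([.519,.289,.2],0.13)
im,c=shot('wrist','w1.png'); print(read_state()['grip_width'],proj(c,[.519,.289,.026]))
```

```text
t 2.1 pos [0.52   0.2877 0.2405] now-frame [ 0.03  -0.017  0.809] target-frame [ 0.029 -0.017  0.809] turn [-0.001  0.    -0.   ]
0.07356155778026782 [313.16869616 185.34167365]
```

View pics/w1.png

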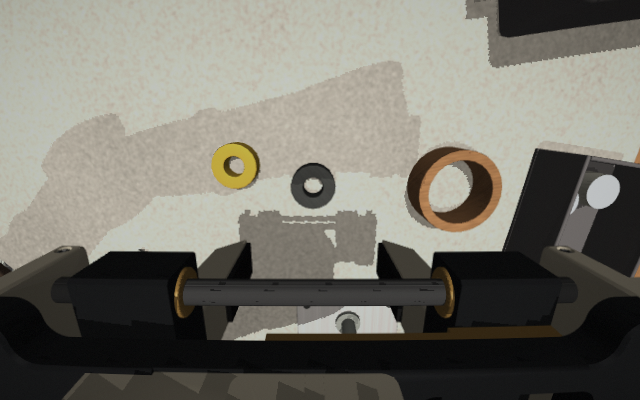

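Wrist view: the dark ring is centred near (313,186), which matches the prediction. The yellow ring is at (235,166), the tape at (455,190) and the post at (348,325).

Run:
```python
from h import *
im=cv2.imread('pics/w1.png');c=calibration('wrist')
g=im.max(2)[150:225,270:350]; m=(g<95).astype(np.uint8)
cs,hi=cv2.findContours(m,cv2.RETR_CCOMP,cv2.CHAIN_APPROX_NONE)
for k,h in zip(cs,hi[0]):
    if len(k)>15:
        e=cv2.fitEllipse(k); u=e[0][0]+270,e[0][1]+150
        print(e[1],u,'hole' if h[3]>=0 else 'outer',onz(c,*u,.026).round(4),onz(c,*u,.013).round(4))
        pp=k[:,0]+[270,150];l=pp[pp[:,0].argmin()];r=pp[pp[:,0].argmax()];print(np.linalg.norm(onz(c,*l,.026)-onz(c,*r,.026)))
```

```text
(42.90025329589844, 44.655128479003906) (312.6259307861328, 185.18056869506836) outer [0.5241 0.2818 0.026 ] [0.5245 0.279  0.013 ]
0.05362385946107607
(16.10811424255371, 19.68106460571289) (312.7188606262207, 184.91943359375) hole [0.5242 0.2822 0.026 ] [0.5246 0.2794 0.013 ]
0.0249412851033598
```

```bash
cat >> h.py <<'E'
def ring(box,z,zt=95):
    im,c=shot('wrist'); x,y,w,h=box
    m=(im.max(2)[y:y+h,x:x+w]<zt).astype(np.uint8)
    cs,hi=cv2.findContours(m,cv2.RETR_CCOMP,cv2.CHAIN_APPROX_NONE)
    for k,q in zip(cs,hi[0]):
        if len(k)>15:
            e=cv2.fitEllipse(k); u=e[0][0]+x,e[0][1]+y
            print('hole' if q[3]>=0 else 'outer',np.round(e[1],1),np.round(u,1),onz(c,*u,z).round(4))
E
python3 - <<'E'
from h import *
go([.519,.289,.2],0.13); print(proj(calibration('wrist'),[.519,.289,.026]))
ring((270,150,80,75),.026)
go([.519,.289,.2],0.13);print(proj(calibration('wrist'),[.519,.289,.026]))
E
```

```text
t 2.15 pos [0.5251 0.2811 0.2408] now-frame [ 0.174 -0.103  0.816] target-frame [ 0.171 -0.1    0.817] turn [ 0.005  0.007 -0.014]
[309.16235357 178.99547388]
outer [43.2 44.7] [308.7 179. ] [0.5184 0.2889 0.026 ]
hole [16.2 19.6] [308.8 178.9] [0.5186 0.2891 0.026 ]
t 2.2 pos [0.5232 0.2831 0.2407] now-frame [ 0.129 -0.071  0.814] target-frame [ 0.128 -0.069  0.815] turn [ 0.003  0.006 -0.016]
[310.63257823 180.90162164]
```

Request:
servo_tool --commands "0 0 0.4 0 0 0;0 0 0.5 0 0 0;0 0 0.5 0 0 0;0 0 0.5 0 0 0;0 0 0.4 0 0 0;0 0 0.2 0 0 0;0 0 0 0 0 0;0 0 0 0 0 0;0 0 0 0 0 0"

```text
time: 3.1
tool_pos: [0.5199, 0.2893, 0.1169]
eef_rot: [2.073, 2.36, 0.003]
wrist_force: [0.3, 1.0, 0.1]
grip_width: 0.0733
grip_force: 0.0
```

Run:
```python
from h import *
go([.5185,.289,.017],0.13)
print(proj(calibration('wrist'),[.5185,.289,.026]));im,c=shot('wrist','w2.png')
```

```text
t 3.1 pos [0.5199 0.2893 0.1169] now-frame [-0.004 -0.032  1.997] target-frame [-0.002 -0.029  1.997] turn [ 0.003 -0.002 -0.001]
[311.8271161  218.36067471]
```

Request:
servo_tool --commands "0 -0.03 0.4 0 0 0;0 0 0.5 0 0 0;0 0 0.5 0 0 0;0 0 0.4 0 0 0;0 0 0.2 0 0 0;0 0 0 0 0 0;0 0 0 0 0 0"

```text
time: 3.85
tool_pos: [0.5184, 0.289, 0.0165]
eef_rot: [2.073, 2.36, 0.002]
wrist_force: [-0.3, -0.1, -0.0]
grip_width: 0.0736
grip_force: 0.0
```

Request:
servo_tool --commands "0 0 0 0 0 0;0 0 0 0 0 0;0 0 0 0 0 0;0 0 0 0 0 0;0 0 0 0 0 0;0 0 0 0 0 0" --claw 1 --grip_force 30

```text
time: 4.45
tool_pos: [0.5181, 0.2889, 0.0162]
eef_rot: [2.073, 2.361, 0.001]
wrist_force: [-1.3, -0.2, 5.4]
grip_width: 0.0553
grip_force: 29.7
```

Request:
servo_tool --commands "0 0 -0.3 0 0 0;0 0 -0.6 0 0 0;0 0 -0.8 0 0 0;0 0 -0.8 0 0 0;0 0 -0.8 0 0 0;0 0 -0.4 0 0 0;0 0 0 0 0 0"

```text
time: 5.15
tool_pos: [0.5191, 0.2892, 0.2042]
eef_rot: [2.072, 2.36, 0.008]
wrist_force: [1.2, 0.4, -4.3]
grip_width: 0.055
grip_force: 29.7
```

Run:
```python
from h import *
go([.6035,.0415,.2],0.13); s=read_state();print(s['grip_width'],s['wrist_force'])
```

```text
t 5.15 pos [0.5191 0.2892 0.2042] now-frame [-5.13   1.034  0.075] target-frame [-5.13   1.032  0.084] turn [ 0.009 -0.005 -0.001]
0.05496111739952971 [ 1.20427782  0.4176624  -4.279456  ]
```

Request:
servo_tool --commands "-0.28 0.06 0 0 0 0;-0.5 0.1 0 0 0 0;-0.6 0.12 0 0 0 0;-0.6 0.12 0 0 0 0;-0.6 0.12 0 0 0 0;-0.6 0.12 0 0 0 0;-0.6 0.12 0 0 0 0;-0.6 0.12 0 0 0 0;-0.5 0.1 0 0 0 0;-0.25 0.05 0 0 0 0;0 0 0 0 0 0;0 0 0 0 0 0;0 0 0 0 0 0"

```text
time: 6.45
tool_pos: [0.6014, 0.0429, 0.2002]
eef_rot: [-2.069, -2.362, 0.0]
wrist_force: [-0.5, 1.3, -4.9]
grip_width: 0.055
grip_force: 29.7
```

Run:
```python
from h import *
go([.597,.091,.2],0.13); c=calibration('wrist');print(proj(c,[.597,.091,.082]),proj(c,[.597,.091,.018]))
shot('wrist','w3.png');o,d=ray(c,320,200);print(o,d)
```

```text
t 6.45 pos [0.6014 0.0429 0.2002] now-frame [0.965 0.039 0.004] target-frame [0.965 0.037 0.003] turn [-0.002 -0.002  0.004]
[316.14869072 156.15666429] [315.75025381 149.45139506]
[0.59128923 0.12005506 0.34392766] [ 0.05361195 -0.25093345 -0.96712695]
```

View pics/w3.png

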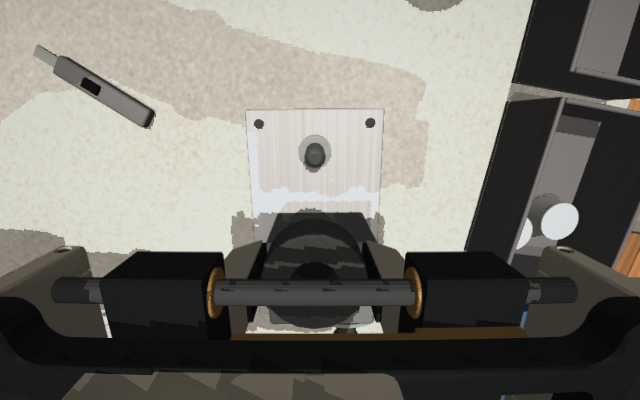

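Wrist view: the post tip is near (315,156) and the boss near (315,151), both within about 1–2 px of the predictions. The collar is held between the fingers, below the post in the image.

Run:
```python
from h import *
im=cv2.imread('pics/w3.png');c=calibration('wrist');g=im.max(2)[125:180,290:342]
print(g[::3,::3])
for T in (110,185):
    m=(g<T).astype(np.uint8); cs,_=cv2.findContours(m,0,1)
    k=max(cs,key=len);e=cv2.fitEllipse(k);print(T,np.add(e[0],[290,125]),e[1],cv2.boundingRect(k))
    u=np.add(e[0],[290,125]);print(onz(c,*u,.018),onz(c,*u,.075))
```

```text
[[220 219 219 220 212 218 220 220 219 220 221 221 219 220 222 221 218 220]
 [221 220 219 220 213 219 220 219 220 221 220 221 219 220 220 220 218 220]
 [220 220 218 220 212 219 221 220 219 220 220 220 219 220 221 221 218 221]
 [220 218 217 221 213 217 221 213 196 212 219 221 218 220 221 220 218 220]
 [220 219 218 221 213 203 179 178 178 179 179 168 217 221 221 221 217 221]
 [219 219 217 220 188 173 173 174 174 175 175 175 167 221 221 220 218 221]
 [218 218 215 219 169 169 168 120  73  93 164 168 168 199 221 219 217 221]
 [218 217 216 181 168 169  86  76  80  78  73 164 169 169 220 219 217 222]
 [218 218 216 168 172 159  75  85  89  87  77  99 173 175 221 218 217 221]
 [218 217 214 172 172 122  78  98 102  97  87  70 173 174 220 218 216 221]
 [217 217 214 179 167  70  82  87  85  85  87  65 162 164 221 217 216 220]
 [216 216 215 181 165  63  77  84  85  85  82  62 156 176 221 218 215 220]
 [216 217 214 220 172  69  60  85  87  87  68  52 167 215 220 216 215 220]
 [216 215 214 219 214 125  50  54  76  59  52 150 184 218 220 216 214 219]
 [215 217 213 218 214 166 113  84  61  73 126 218 214 218 219 215 214 219]
 [215 216 214 218 214 210 170 115 114 115 215 218 213 216 218 214 213 218]
 [213 215 213 217 213 209 213 215 216 216 215 217 212 217 218 213 213 217]
 [213 214 213 216 213 209 214 214 217 215 214 217 214 217 217 214 213 217]
 [213 215 213 216 214 209 213 214 215 215 213 216 213 216 219 213 214 216]]
110 [314.30506134 155.8940258 ] (20.08417320251465, 25.73702621459961) (14, 18, 22, 26)
[0.5965706  0.08384246 0.018     ] [0.59565852 0.09016771 0.075     ]
185 [314.19668388 152.43996239] (30.976558685302734, 36.65945816040039) (8, 9, 33, 39)
[0.59595953 0.08752513 0.018     ] [0.59515425 0.09320672 0.075     ]
```

Run:
```python
from h import *
go([.5958,.0895,.105],0.13)
```

```text
t 6.5 pos [0.6016 0.0429 0.2003] now-frame [0.938 0.01  1.907] target-frame [0.939 0.007 1.907] turn [-0.001 -0.002  0.004]
```

Request:
servo_tool --commands "0.24 0 0 0 0 0;0.4 0.01 0 0 0 0;0.3 0 0.2 0 0 0;0 0 0.5 0 0 0;0 0 0.5 0 0 0;0 0 0.5 0 0 0;0 0 0.2 0 0 0;0 0 0 0 0 0;0 0 0 0 0 0;0 0 0 0 0 0"

```text
time: 7.5
tool_pos: [0.5974, 0.0879, 0.107]
eef_rot: [2.072, 2.36, 0.003]
wrist_force: [0.7, -0.2, -4.4]
grip_width: 0.0554
grip_force: 29.7
```

Run:
```python
from h import *
go([.5958,.0895,.035],0.13)
im,c=shot('side','s2.png'); im2,_=shot('wrist')
a=cv2.resize(im[200:290,230:330],None,fx=4,fy=4,interpolation=2); b=cv2.resize(im2[150:300,220:400],(432,360),interpolation=2)
cv2.imwrite('pics/c2.png',np.hstack([a[:,:368],b]))
```

```text
t 7.5 pos [0.5974 0.0879 0.107 ] now-frame [ 0.035 -0.031  1.44 ] target-frame [ 0.035 -0.028  1.44 ] turn [ 0.004 -0.001 -0.   ]
```

View pics/c2.png

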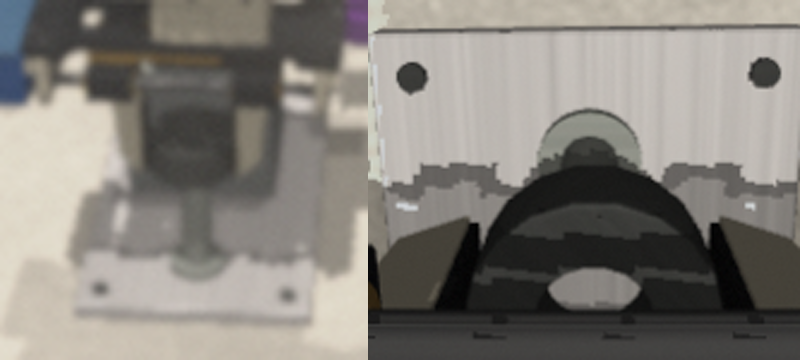

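The side crop shows the collar hanging over the post tip, slightly right of the axis as measured. The wrist crop agrees, so I make a small correction toward −x and then lower.

Request:
servo_tool --commands "0.02 -0.04 0 0 0 0;0 0 0.1 0 0 0;0 0 0.15 0 0 0;0 0 0.15 0 0 0;0 0 0.15 0 0 0;0 0 0.1 0 0 0;0 0 0 0 0 0;0 0 0 0 0 0"

```text
time: 8.4
tool_pos: [0.5944, 0.0887, 0.073]
eef_rot: [-2.072, -2.361, 0.0]
wrist_force: [1.2, 2.3, -5.6]
grip_width: 0.0551
grip_force: 29.7
```

Request:
servo_tool --commands "0 0.01 0.15 0 0 0;0 0 0.15 0 0 0;0 0 0.15 0 0 0;0 0 0.15 0 0 0;0 0 0.1 0 0 0;0 0 0 0 0 0;0 0 0 0 0 0"

```text
time: 9.1
tool_pos: [0.5947, 0.0886, 0.038]
eef_rot: [-2.072, -2.361, 0.001]
wrist_force: [0.6, 2.6, -5.5]
grip_width: 0.0551
grip_force: 29.7
```

Request:
servo_tool --commands "0 0 0.03 0 0 0;0 0 0.03 0 0 0;0 0 0 0 0 0;0 0 0 0 0 0"

```text
time: 9.5
tool_pos: [0.595, 0.0885, 0.0353]
eef_rot: [2.073, 2.361, 0.0]
wrist_force: [1.0, 2.7, -5.6]
grip_width: 0.0549
grip_force: 29.7
```

Request:
servo_tool --commands "0 0 0 0 0 0;0 0 0 0 0 0;0 0 0 0 0 0;0 0 0 0 0 0" --claw 0.15

```text
time: 9.9
tool_pos: [0.5951, 0.0882, 0.0355]
eef_rot: [2.073, 2.36, 0.0]
wrist_force: [0.3, 0.3, 0.1]
grip_width: 0.0772
grip_force: 0.0
```

Request:
servo_tool --commands "0 0 -0.3 0 0 0;0 0 -0.5 0 0 0;0 0 -0.7 0 0 0;0 0 -0.8 0 0 0;0 0 -0.8 0 0 0;0 0 -0.6 0 0 0;0 0 -0.3 0 0 0;0 0 0 0 0 0;0 0 0 0 0 0"

```text
time: 10.8
tool_pos: [0.5947, 0.0884, 0.2356]
eef_rot: [2.073, 2.361, 0.001]
wrist_force: [-0.0, 0.9, -0.8]
grip_width: 0.0776
grip_force: 0.0
```

Run:
```python
from h import *
go([.52,-.302,.24],0.13)
im,c=shot('side','s3.png'); im2,c2=shot('wrist','w4.png'); im3,c3=shot('scene','sc3.png')
a=cv2.resize(im[200:290,230:330],None,fx=4,fy=4,interpolation=2); b=cv2.resize(im2[130:280,220:400],(432,360),interpolation=2)
cv2.imwrite('pics/c3.png',np.hstack([a[:,:368],b]))
P=np.array([.5955,.089])
for n,k in (('side',c),('wrist',c2),('scene',c3)): print(n,[proj(k,[*P,z]).round(1) for z in(.018,.044,.082)])
```

```text
t 10.8 pos [0.5947 0.0884 0.2356] now-frame [-7.549 -2.49  -0.092] target-frame [-7.548 -2.493 -0.089] turn [ 0.001 -0.    -0.001]
side [array([278.9, 263.5]), array([278.6, 255.7]), array([278.2, 243.8])]
wrist [array([315. , 185.8]), array([315. , 190.5]), array([315.2, 198.9])]
scene [array([358.7, 231.1]), array([359.2, 227.2]), array([360. , 221.4])]
```

View pics/c3.png

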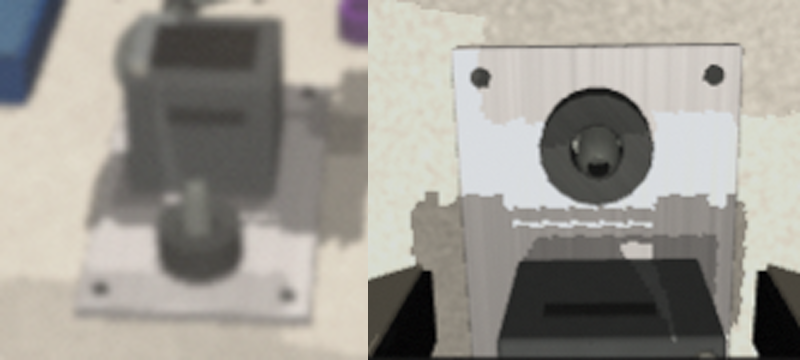

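Collar is home and centred at wrist (315,191), where predicted; the seat is fully covered.

Run:
```python
from h import *
c=calibration('scene')
for u,v in((223,247),(255,248),(255,272),(219,270)): print(onz(c,u,v,.07).round(3))
```

```text
[ 0.651 -0.375  0.07 ]
[ 0.663 -0.269  0.07 ]
[ 0.751 -0.269  0.07 ]
[ 0.735 -0.385  0.07 ]
```

Request:
servo_tool --commands "-0.28 -0.1 0 0 0 0;-0.5 -0.16 0 0 0 0;-0.6 -0.2 0 0 0 0;-0.6 -0.2 0 0 0 0;-0.6 -0.2 0 0 0 0;-0.6 -0.2 0 0 0 0;-0.6 -0.2 0 0 0 0;-0.6 -0.2 0 0 0 0;-0.6 -0.2 0 0 0 0;-0.6 -0.2 0 0 0 0;-0.6 -0.2 0 0 0 0;-0.6 -0.2 0 0 0 0;-0.5 -0.14 0 0 0 0;-0.27 -0.09 0 0 0 0;0 0 0 0 0 0;0 0 0 0 0 0;0 0 0 0 0 0;0 0 0 0 0 0" --claw 0.25

```text
time: 12.75
tool_pos: [0.5209, -0.3004, 0.2351]
eef_rot: [-2.07, -2.363, -0.001]
wrist_force: [-1.1, 0.2, 0.1]
grip_width: 0.0688
grip_force: 0.0
```

Run:
```python
from h import *
go([.52,-.302,.017],0.13)
c=calibration('wrist');p=proj(c,[.52,-.302,.026]);print(p)
ring((int(p[0])-38,int(p[1])-36,76,72),.026)
```

```text
t 12.75 pos [ 0.5209 -0.3004  0.2351] now-frame [-0.033 -0.022  4.362] target-frame [-0.03  -0.021  4.362] turn [ 0.    -0.001  0.004]
[312.85670559 188.78205434]
outer [31.5 34.2] [314.4 192.8] [ 0.5226 -0.3067  0.026 ]
hole [16.5 19.1] [314.4 192.2] [ 0.5224 -0.3061  0.026 ]
```

Request:
servo_tool --commands "-0.115 0.02 0.3 0 0 0;0 0 0.5 0 0 0;0 0 0.6 0 0 0;0 0 0.6 0 0 0;0 0 0.6 0 0 0;0 0 0.6 0 0 0;0 0 0.5 0 0 0;0 0 0.4 0 0 0;0 0 0.26 0 0 0;0 0 0 0 0 0;0 0 0 0 0 0"

```text
time: 13.9
tool_pos: [0.5219, -0.3077, 0.0168]
eef_rot: [-2.073, -2.361, 0.0]
wrist_force: [0.4, -0.5, -0.0]
grip_width: 0.0688
grip_force: 0.0
```

Request:
servo_tool --commands "0 0 0 0 0 0;0 0 0 0 0 0;0 0 0 0 0 0;0 0 0 0 0 0;0 0 0 0 0 0;0 0 0 0 0 0" --claw 1 --grip_force 30

```text
time: 14.5
tool_pos: [0.5222, -0.3075, 0.0174]
eef_rot: [2.072, 2.361, 0.0]
wrist_force: [0.8, 0.0, 1.7]
grip_width: 0.0413
grip_force: 30.0
```

Request:
servo_tool --commands "0 0 -0.3 0 0 0;0 0 -0.6 0 0 0;0 0 -0.7 0 0 0;0 0 -0.7 0 0 0;0 0 -0.7 0 0 0;0 0 -0.6 0 0 0;0 0 -0.4 0 0 0;0 0 -0.3 0 0 0;0 0 0 0 0 0;0 0 0 0 0 0"

```text
time: 15.5
tool_pos: [0.5217, -0.3073, 0.2322]
eef_rot: [-2.073, -2.361, -0.0]
wrist_force: [1.1, 0.7, -2.5]
grip_width: 0.0416
grip_force: 30.0
```

Run:
```python
from h import *
go([.595,.0888,.2],0.13)
```

```text
t 15.5 pos [ 0.5217 -0.3073  0.2322] now-frame [7.667 2.479 0.647] target-frame [7.666 2.482 0.645] turn [ 0.    -0.    -0.001]
```

Request:
servo_tool --commands "0.25 0.08 0 0 0 0;0.5 0.16 0 0 0 0;0.6 0.2 0 0 0 0;0.6 0.2 0 0 0 0;0.6 0.2 0 0 0 0;0.6 0.2 0 0 0 0;0.6 0.2 0 0 0 0;0.6 0.2 0 0 0 0;0.6 0.2 0 0 0 0;0.6 0.2 0 0 0 0;0.6 0.2 0 0 0 0;0.6 0.18 0 0 0 0;0.6 0.18 0 0 0 0;0.6 0.12 0.2 0 0 0;0.3 0.06 0.4 0 0 0;0 0 0.5 0 0 0;0 0 0.5 0 0 0;0 0 0.3 0 0 0;0 0 0 0 0 0;0 0 0 0 0 0"

```text
time: 17.5
tool_pos: [0.5959, 0.1187, 0.1369]
eef_rot: [-2.072, -2.361, 0.002]
wrist_force: [-0.2, 0.2, -1.9]
grip_width: 0.0413
grip_force: 30.0
```

Run:
```python
from h import *
go([.595,.0885,.073],0.13)
im,c=shot('side'); im2,_=shot('wrist')
a=cv2.resize(im[200:290,230:330],None,fx=4,fy=4,interpolation=2); b=cv2.resize(im2[150:300,220:400],(432,360),interpolation=2)
cv2.imwrite('pics/c4.png',np.hstack([a[:,:368],b]))
```

```text
t 17.5 pos [0.5959 0.1187 0.1369] now-frame [-0.596 -0.095  1.277] target-frame [-0.597 -0.097  1.277] turn [-0.003  0.     0.   ]
```

View pics/c4.png

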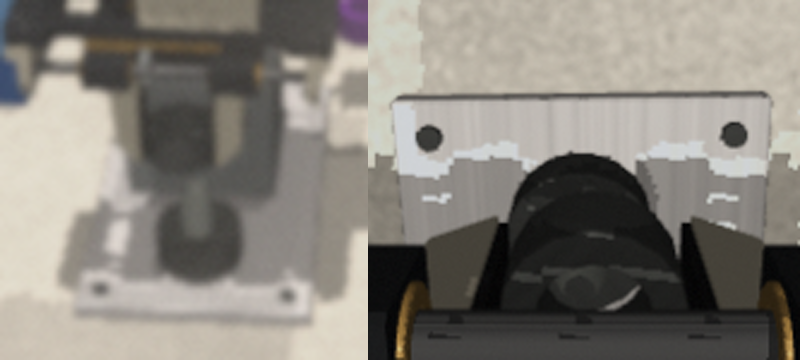

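The crops show the held collar about 30 mm past the post, matching the measured TCP (I ran one row too many). I shift back before lowering.

Request:
servo_tool --commands "-0.2 -0.03 0 0 0 0;-0.25 -0.04 0 0 0 0;-0.14 -0.03 0.2 0 0 0;0 0 0.2 0 0 0;0 0 0.2 0 0 0;0 0 0 0 0 0;0 0 0 0 0 0;0 0 0 0 0 0"

```text
time: 18.4
tool_pos: [0.5956, 0.0887, 0.1073]
eef_rot: [2.072, 2.361, 0.0]
wrist_force: [-0.5, 0.6, -1.9]
grip_width: 0.0411
grip_force: 30.0
```

Run:
```python
from h import *
go([.595,.0885,.0625],0.13)
```

```text
t 18.4 pos [0.5956 0.0887 0.1073] now-frame [-0.002 -0.013  0.897] target-frame [-0.002 -0.013  0.897] turn [ 0.001 -0.     0.001]
```

Request:
servo_tool --commands "0 -0.01 0.1 0 0 0;0 0 0.15 0 0 0;0 0 0.15 0 0 0;0 0 0.15 0 0 0;0 0 0.15 0 0 0;0 0 0.12 0 0 0;0 0 0.05 0 0 0;0 0 0.02 0 0 0;0 0 0 0 0 0;0 0 0 0 0 0"

```text
time: 19.4
tool_pos: [0.5949, 0.0885, 0.0628]
eef_rot: [-2.072, -2.361, -0.0]
wrist_force: [0.6, 3.7, -4.5]
grip_width: 0.0412
grip_force: 30.0
```

Request:
servo_tool --commands "0 0 0 0 0 0;0 0 0 0 0 0;0 0 0 0 0 0;0 0 0 0 0 0" --claw 0.2

```text
time: 19.8
tool_pos: [0.595, 0.0878, 0.0629]
eef_rot: [2.073, 2.36, -0.0]
wrist_force: [-0.4, -0.5, -1.4]
grip_width: 0.069
grip_force: 0.0
```

Request:
servo_tool --commands "0 0 -0.3 0 0 0;0 0 -0.5 0 0 0;0 0 -0.7 0 0 0;0 0 -0.8 0 0 0;0 0 -0.6 0 0 0;0 0 -0.4 0 0 0;0 0 -0.2 0 0 0;0 0 0 0 0 0;0 0 0 0 0 0"

```text
time: 20.7
tool_pos: [0.5944, 0.0882, 0.2371]
eef_rot: [-2.072, -2.36, 0.001]
wrist_force: [-0.8, 1.3, 0.1]
grip_width: 0.0735
grip_force: 0.0
```

Run:
```python
from h import *
im,c=shot('side'); im2,c2=shot('wrist'); im3,c3=shot('scene','sc4.png')
a=cv2.resize(im[200:290,230:330],None,fx=4,fy=4,interpolation=2); b=cv2.resize(im2[130:280,220:400],(432,360),interpolation=2)
cv2.imwrite('pics/c5.png',np.hstack([a[:,:368],b]))
P=np.array([.5955,.089])
for n,k in (('side',c),('wrist',c2)): print(n,[proj(k,[*P,z]).round(1) for z in(.018,.044,.07,.082)])
# lever geometry
ex=np.array([np.cos(.13),np.sin(.13)]);ey=np.array([-ex[1],ex[0]]);print('origin',P-.1*ey)
```

```text
side [array([278.9, 263.5]), array([278.6, 255.7]), array([278.3, 247.6]), array([278.2, 243.8])]
wrist [array([315.2, 185.3]), array([315.3, 190. ]), array([315.4, 195.4]), array([315.4, 198.2])]
origin [ 0.60846341 -0.01015619]
```

View pics/c5.png

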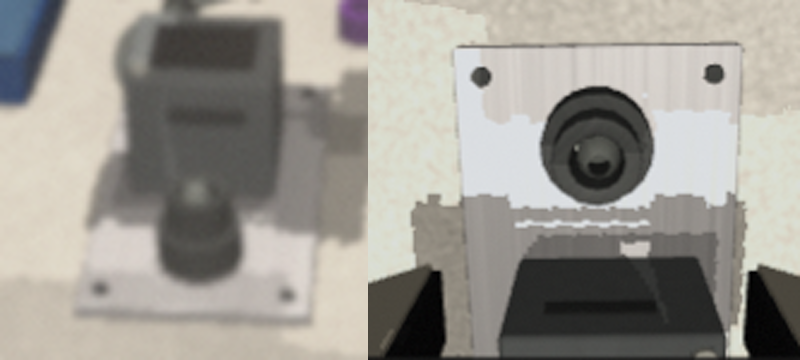

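Both collars are stacked on the post, flat and concentric, with only the tip protruding. Next is locating the paddle.

Run:
```python
from h import *
O=np.array([.6085,-.0102]);ex=np.array([np.cos(.13),np.sin(.13)]);ey=np.array([-ex[1],ex[0]])
S=lambda p:(np.array([(p[:2]-O)@ex,(p[:2]-O)@ey,p[2]])).round(4)
r1=ray(calibration('scene'),301.8,197.9); r2=ray(calibration('side'),321.6,186.3)
A=np.column_stack([r1[1],-r2[1]]);t=np.linalg.lstsq(A,r2[0]-r1[0],rcond=None)[0]
a,b=r1[0]+t[0]*r1[1],r2[0]+t[1]*r2[1];print(a,b,S((a+b)/2)); p=(a+b)/2
q=O+ex*(S(p)[0]-.010)+ey*S(p)[1]; print('press at',q)
go([*q,.2],.13)
```

```text
[ 0.52449858 -0.10316895  0.14276173] [ 0.52009995 -0.10578316  0.14583673] [-0.0977 -0.0823  0.1443]
press at [ 0.51237767 -0.10576714]
t 20.85 pos [0.5942 0.0881 0.2364] now-frame [-3.634 -2.123  0.735] target-frame [-3.633 -2.126  0.729] turn [-0.004  0.001 -0.   ]
```

Request:
servo_tool --commands "-0.23 -0.12 0 0 0 0;-0.5 -0.3 0 0 0 0;-0.6 -0.35 0 0 0 0;-0.6 -0.35 0 0 0 0;-0.6 -0.35 0 0 0 0;-0.6 -0.35 0 0 0 0;-0.5 -0.3 0.2 0 0 0;0 0 0.3 0 0 0;0 0 0 0 0 0;0 0 0 0 0 0;0 0 0 0 0 0" --claw 1

```text
time: 21.95
tool_pos: [0.5136, -0.1051, 0.2131]
eef_rot: [2.071, 2.362, 0.0]
wrist_force: [0.1, -0.7, 0.3]
grip_width: 0.0006
grip_force: 0.0
```

Run:
```python
from h import *
go([.5124,-.1058,.165],.13)
im,c=shot('wrist','w6.png'); im2,c2=shot('side')
print(proj(c,[.522,-.104,.150]),read_state()['grip_width'])
a=cv2.resize(im2[120:240,240:360],(360,360),interpolation=2); b=cv2.resize(im[130:310,220:430],(420,360),interpolation=2)
cv2.imwrite('pics/c6.png',np.hstack([a,b]))
```

```text
t 21.95 pos [ 0.5136 -0.1051  0.2131] now-frame [-0.011 -0.027  0.962] target-frame [-0.011 -0.027  0.962] turn [0.001 0.    0.001]
[325.04827079 229.97604565] 0.0003045547066898659
```

View pics/c6.png

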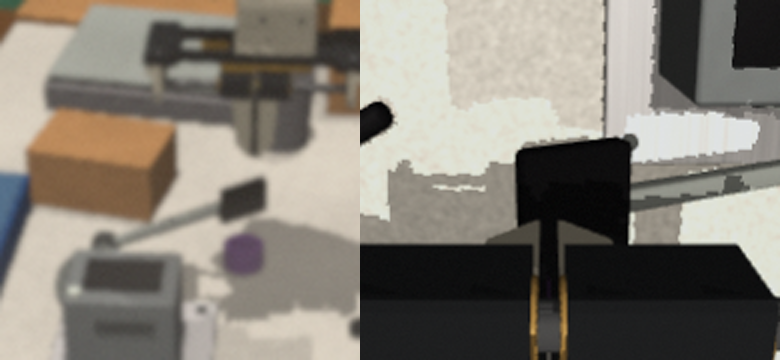

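Wrist crop: the black paddle is centred near crop (575,200), under the closed fingers at (548,240), so the alignment is good. Pressing down.

Request:
servo_tool --commands "0 0 0.3 0 0 0;0 0 0.3 0 0 0;0 0 0.2 0 0 0;0 0 0.2 0 0 0;0 0 0.2 0 0 0;0 0 0.2 0 0 0;0 0 0.2 0 0 0;0 0 0.2 0 0 0;0 0 0.2 0 0 0;0 0 0.2 0 0 0;0 0 0.2 0 0 0;0 0 0.1 0 0 0;0 0 0 0 0 0;0 0 0 0 0 0" --grip_force 40

```text
time: 23.45
tool_pos: [0.5137, -0.1055, 0.0877]
eef_rot: [2.072, 2.361, 0.001]
wrist_force: [-2.5, -0.2, 8.2]
grip_width: 0.0005
grip_force: 4.2
```

Request:
servo_tool --commands "0 0 0.1 0 0 0;0 0 0.1 0 0 0;0 0 0 0 0 0;0 0 0 0 0 0"

```text
time: 23.85
tool_pos: [0.5145, -0.1054, 0.0781]
eef_rot: [2.071, 2.36, 0.002]
wrist_force: [1.0, 0.6, 4.4]
grip_width: 0.0005
grip_force: 2.4
```

Request:
servo_tool --commands "0 0 0.04 0 0 0;0 0 0.03 0 0 0;0 0 0 0 0 0;0 0 0 0 0 0"

```text
time: 24.25
tool_pos: [0.5147, -0.1054, 0.0748]
eef_rot: [2.071, 2.36, 0.003]
wrist_force: [1.7, 0.4, 6.5]
grip_width: 0.0006
grip_force: 2.6
```

Request:
servo_tool --commands "0 0 0.03 0 0 0;0 0 0.03 0 0 0;0 0 0 0 0 0;0 0 0 0 0 0"

```text
time: 24.65
tool_pos: [0.515, -0.1054, 0.072]
eef_rot: [2.071, 2.359, 0.003]
wrist_force: [2.0, 0.9, 7.4]
grip_width: 0.0006
grip_force: 3.1
```

Request:
servo_tool --commands "0 0 0.03 0 0 0;0 0 0.03 0 0 0;0 0 0 0 0 0;0 0 0 0 0 0"

```text
time: 25.05
tool_pos: [0.5154, -0.1054, 0.0692]
eef_rot: [2.07, 2.359, 0.004]
wrist_force: [2.9, 2.4, 8.6]
grip_width: 0.0003
grip_force: 3.7
```

Request:
servo_tool --commands "0 0 0.03 0 0 0;0 0 0.03 0 0 0;0 0 0 0 0 0;0 0 0 0 0 0"

```text
time: 25.45
tool_pos: [0.5158, -0.1054, 0.0664]
eef_rot: [2.07, 2.359, 0.005]
wrist_force: [3.6, 1.5, 10.0]
grip_width: 0.0005
grip_force: 4.4
```

Request:
servo_tool --commands "0 0 0.02 0 0 0;0 0 0.02 0 0 0;0 0 0 0 0 0;0 0 0 0 0 0"

```text
time: 25.85
tool_pos: [0.5163, -0.1054, 0.0647]
eef_rot: [2.069, 2.358, 0.006]
wrist_force: [3.3, 2.4, 12.9]
grip_width: 0.0002
grip_force: 5.9
```

Request:
servo_tool --commands "0 0 0.02 0 0 0;0 0 0.02 0 0 0;0 0 0 0 0 0;0 0 0 0 0 0"

```text
time: 26.25
tool_pos: [0.5165, -0.1054, 0.0639]
eef_rot: [2.069, 2.358, 0.008]
wrist_force: [-2.4, 3.4, 30.6]
grip_width: 0.0004
grip_force: 15.2
```

Request:
servo_tool --commands "0 0 0.02 0 0 0;0 0 0.02 0 0 0;0 0 0 0 0 0;0 0 0 0 0 0"

```text
time: 26.65
tool_pos: [0.5168, -0.1054, 0.0632]
eef_rot: [2.069, 2.357, 0.009]
wrist_force: [-6.9, 4.6, 51.4]
grip_width: 0.0006
grip_force: 25.0
```

The force now rises sharply at tip height 0.050 m, which matches the end stop at 0.73 rad. I ease off to a moderate hold.

Request:
servo_tool --commands "0 0 -0.03 0 0 0;0 0 -0.03 0 0 0;0 0 0 0 0 0;0 0 0 0 0 0;0 0 0 0 0 0;0 0 0 0 0 0"

```text
time: 27.25
tool_pos: [0.5164, -0.1054, 0.0643]
eef_rot: [2.069, 2.358, 0.007]
wrist_force: [-0.2, 2.5, 22.2]
grip_width: 0.0004
grip_force: 10.4
```

Run:
```python
from h import *
# check: lowest/mean pixel of dark paddle in side image vs predictions for angles; and stack still there
im,c=shot('side'); s=read_state(); print(s['tool_pos'],s['wrist_force'])
O=np.array([.6085,-.0102]);ex=np.array([np.cos(.13),np.sin(.13)]);ey=np.array([-ex[1],ex[0]])
for th in(.5,.6,.7,.73):
    a=.4-th; h=.031
    def pt(l,n,y): 
        q=O+ex*(h-l*np.cos(a)+n*np.sin(a))+ey*y; return proj(c,[*q,.09+l*np.sin(a)+n*np.cos(a)]).round(1)
    print(th,'centre',pt(.14,0,-.082),'outer end',pt(.1625,-.006,-.057),pt(.1625,.006,-.107))
print(im[195:235:2,305:350:3].max(2))
```

```text
[ 0.51639488 -0.10536475  0.0643299 ] [ 0.7249696   2.62049326 21.64903651]
0.5 centre [324.1 207.9] outer end [331.5 215.6] [332.5 202.3]
0.6 centre [323.3 211.9] outer end [330.2 220.2] [331.7 207. ]
0.7 centre [322.  215.8] outer end [328.5 224.7] [330.4 211.5]
0.73 centre [321.5 217. ] outer end [327.8 226. ] [329.9 212.9]
[[164 175 142  72  70  76 133  76  76  80 180 206 208 207 203]
 [137 129 111  71  72  71  93  74  73  80 137 139 149 155 146]
 [202 198 149  73  74  72  85  75  77  80 127 146 150 148 142]
 [218 213 182 115  93  94  84  87  87  90 139 155 174 193 201]
 [217 213 212 154 127 124  99 124 129 131 141 140 143 154 179]
 [217 214 213 155 131 131 101 134 137 141 143 141 142 142 146]
 [214 214 210 142 128 131 102 133 135 142 140 144 141 143 143]
 [173 189 162 111 123 130 101 133 132 140 140 143 141 142 142]
 [117 119 123  98 119 128 102 134 138 141 141 139 142 142 141]
 [158 127 113  94 115 127 102 132 128 141 141 141 141 143 143]
 [207 191 152  89  90 121 101 117 114 143 139 140 139 142 144]
 [173 168 170  87  72  97  93  84 109 140 141 141 143 142 142]
 [203 191 176  95  69  69  70  66 108 140 140 142 142 140 141]
 [184 182 203 144  97  76  66  65 116 140 140 141 140 140 141]
 [111 106 151 170 137 123  99  78 122 139 140 141 142 141 140]
 [118 128 137 152 132 131 126 122 136 139 142 141 142 140 140]
 [171 172 148 118 115 116 116 119 131 136 139 141 136 141 133]
 [184 187 158 122 117 117 116 117 117 122 132 138 134 158 131]
 [185 185 164 166 152 145 129 127 143 153 180 182 183 182 181]
 [185 187 169 194 193 190 185 180 189 195 195 196 196 193 196]]
```

The paddle's lower corner at side (327,224) fits an angle of 0.70–0.73 rad, and the hold is steady at 22 N.

```bash
python3 -c "
from h import *
print(workorder.hand_in())"
```

```text
the job is handed in; nothing more can be done
None
```

I handed the job in at about 27 s: the wide collar then the narrow one are home on the post, and the fingers hold the lever down at its third click with about 22 N; the hand-in returned no verdict.

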